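# Snap a heat sink onto a mainboard

## Task

Fit the finned heat sink to the mainboard: set it flat over the processor chip with its two shanks in the two mounting holes, then press each of its two push-pins straight down until it snaps and stays down. Press only as hard as the snap needs (about 12 N): the board must never be loaded with more than 30 N. Leave the other things on the bench where they are.

Things in the scene. Friction and masses are not known exactly. Their poses are not given: they have to be found in the camera images.
- sink_mid (a point): centre of the loose aluminium heat sink's fin block, 18 mm above its underside. Block 56 mm (its x) by 44 mm (its y), 36 mm high; the fins run along x, so grip the flat sides y = +-22 mm, at |x| < 12 mm. Ears, 5 mm thick, at two opposite corners carry the push-pins. Same after a half turn about z. z is up. It starts on a low dark block (50 x 34 mm), underside 16 mm above the table.
- sink: the same heat sink with its pins, about 0.2 kg, 108 mm long over the ears; origin at the centre of its underside, 18 mm below sink_mid, same axes. Below each pin, at (+40, +15) and (-40, -15) mm, a fixed tapered shank 6 mm in diameter sticks 10 mm out of the underside.
- chip_top (a point): centre of the processor chip, at the height of the board's top, 14 mm above the table: the middle of the heat sink's underside belongs here, its x along the board's x (either way round). Two holes through the board, 10 mm in diameter with chamfered mouths and bright metal rings, lie at (x, y) = (+40, +15) and (-40, -15) mm from this point in the board's axes. z is up.
- board: the mainboard, fixed, 220 mm (its x) by 200 mm (its y), in an aluminium frame 18 mm high; origin at the centre of its underside, 14 mm below chip_top, same axes. Within 75 mm of the chip in x and y the board is flat; nothing on it stands more than 12 mm above its top.
- pin_a (a joint): white push-pin on the (+x, +y) ear: round flat cap, 16 mm across, axis at (+40, +15) mm from sink_mid in its axes. 0 m = up, 0.0065 m = fully down. Up, the cap top is nominally 32 mm above sink_mid, 14 mm above the fins, but each pin stands up to 4.5 mm higher or lower, unmeasured. Press force: 3 N at first, peak about 12 N 2 mm down, nothing at 5 mm, then it snaps to a hard stop and stays.
- pin_b (a joint): white push-pin on the (-x, -y) ear: round flat cap, 16 mm across, axis at (-40, -15) mm from sink_mid in its axes. 0 m = up, 0.0065 m = fully down. Up, the cap top is nominally 32 mm above sink_mid, 14 mm above the fins, but each pin stands up to 4.5 mm higher or lower, unmeasured. Press force: 3 N at first, peak about 12 N 2 mm down, nothing at 5 mm, then it snaps to a hard stop and stays.
- fan_mid (a point): loose spare fan, black, 64 mm square and 16 mm high, to be left alone; its middle, 8 mm up
- driver_grip (a point): loose screwdriver, 160 mm long, to be left alone; middle of its handle
- battery_mid (a point): loose flat grey battery pack, 50 by 85 by 10 mm, to be left alone; its middle
- wrench_grip (a point): loose wrench, 120 mm long, to be left alone; middle of its handle
- flux_jar_center (a point): loose amber jar, 44 mm across and 35 mm high, to be left alone; its middle

How it is judged:
On the way, in this order (a step that is already met when the one before it is completed fails the run):
1. the heat sink sits flat on the board over the chip, shanks in the holes, both pins still up (horizontal distance between sink_mid and chip_top below 0.005 m and z of sink_mid in the frame of chip_top between 0.015 and 0.0205 m and angle between the x axis of sink_mid and the x axis of chip_top, either way round below 0.12 rad and angle between sink_mid's own z axis and vertical below 0.05 rad and value of joint each of pin_a, pin_b below 0.003 m), for 0.2 s.
2. one pin is snapped down, the heat sink still seated (horizontal distance between sink_mid and chip_top below 0.005 m and z of sink_mid in the frame of chip_top between 0.015 and 0.0205 m and angle between the x axis of sink_mid and the x axis of chip_top, either way round below 0.12 rad and angle between sink_mid's own z axis and vertical below 0.05 rad and value of joint any of pin_a, pin_b above 0.0055 m), for 0.2 s.
3. both pins are snapped down, the heat sink still seated (horizontal distance between sink_mid and chip_top below 0.005 m and z of sink_mid in the frame of chip_top between 0.015 and 0.0205 m and angle between the x axis of sink_mid and the x axis of chip_top, either way round below 0.12 rad and angle between sink_mid's own z axis and vertical below 0.05 rad and value of joint each of pin_a, pin_b above 0.0055 m), for 0.2 s.
At the end, for the whole second after the job is handed in: The heat sink is at rest flat on the board (underside within 2.5 mm of the board's top, tilt under 0.05 rad), its middle within 5 mm of the chip's and its long side within 0.12 rad of the board's x axis (either way round), and both pins are snapped down (each joint beyond 5.5 mm of its 6.5 mm) (all of step 3 and linear speed of sink below 0.01 m/s); the robot touches nothing.
It fails at once if the board is loaded with more than 30 N (contact force between board and anything else above 30 N).
It fails at once if the other loose things on the bench are moved by more than 20 mm (distance of any of fan_mid, driver_grip, battery_mid, wrench_grip, flux_jar_center from where it was at the start of the episode above 0.02 m).
It also fails if it takes over 67 s, if anything falls off the work surface, if the arm or the gripper's body presses on something with over 40 N, if the wrist force passes 120 N, or if a joint passes its speed limit or range.

## Robot

A 6-joint arm with a two-finger parallel gripper is mounted at the origin on the work surface. World frame = base frame: x ahead of the robot, y to its left, z up, the work surface at z = 0. Lengths are in m, angles in rad, forces in N, time in s.
With the tool pointing down it reaches from about 0.35 to 0.8 m from the base axis. Payload 7.3 kg.
Tool frame: the origin (TCP) lies on the mounting face of the last link; the fingertips stand 173 mm ahead of it and the grasp point (between the pads) lies 155 mm ahead of it; x points along the fingers, y is the direction in which the jaws open and shut, and the axes are right-handed (so a half turn about x gives the same grasp; the last joint's range is limited). The gripper opens to 85 mm and grips with 20 to 120 N. Pads are 22 mm wide; open, the fingers measure 114 mm over their backs; the gripper's body (76 mm by 85 mm) begins 54 mm behind the grasp point. The pads swing forward as they close: fully open they stand 13 mm farther back than shut.
Start: joints at [0.965, 0.342, 1.524, -0, 1.275, -0.146], TCP at [0.233, 0.47, 0.405] pointing down, gripper open.
Joint ranges: [-2.53, 2.53], [-0.77, 2.02], [0.04, 2.7], [-1, 4.14], [0.28, 2.66], [-3.11, 3.11]. Speed limits (rad/s): [2.57, 2.57, 3.14, 3.14, 3.14, 3.14].

## Interface

Orientations are given as [roll, pitch, yaw] about the fixed x, y, z axes, in that order (R = Rz(yaw) Ry(pitch) Rx(roll)).
In Python, from plant import manip gives the robot as it stands. Calls block until the motion is done:
- manip.move_to(position, orientation): joint-space move of the TCP to a pose.
- manip.movel(position, rot=None, speed=0.15): straight line of the TCP; rot=None keeps the orientation; speed is the mean speed in m/s.
- manip.goto_joints(angles): joint-space move.
- manip.let_go() and manip.close_gripper(f_grip=None): open the fingers fully, or close them until they stop; f_grip is the grip in N (None keeps the last).
- manip.hold(seconds).
- manip.solve_ik(position, orientation): joint angles nearest the present ones, or None.
- manip.snapshot(name): name is "scene" or "top" or "wrist"; returns (picture, depth): 480x640x3 uint8, red, green, blue; 480x640 float32, m along the optical axis (not along the pixel's ray), 0 where there is no reading.
- manip.calibration(name): a dict with "fx", "fy", "cx", "cy" (pixels), "xyz" and "rotation" of the camera in the world. Camera axes: x right, y down, z forward; pixel columns grow to the right and rows downward; lengths in m; the calibration is good to about 2 mm. The wrist camera is an equidistant fisheye: a pixel r from the principal point sees the ray r / f radians off the axis. A picture is of the moment at which its call begins: read the wrist's pose just before it. calibration takes no time and is no camera call; for the wrist camera it gives the pose at the moment of the call.
A pose or a line that the arm cannot do raises manip.PlanningError and nothing moves.
- manip.finish_job(): hands the job in, once; it reports no verdict.
Trained networks look in the newest picture that a camera, given by its name, has taken for a name from the list of things; names that differ only in an ending like _2 or _b are one class to them, and where a whole thing is asked for, a point or a joint stands for the part that bears it (a point fixed in the world has none). Each returns a list of dicts, best first, with "score" (0 to 1); they miss things now and then, are a little off and sometimes report something else, mostly with a low value. They report only what shows in the picture. A call takes as long as a camera call.
- manip.masks_of(camera, label): "mask" (480x640 bool, what is visible of it) and "centre" ([column, row] in pixels, amid what is visible of it).
Readings, each from a call of its own:
- manip.get_clock(): time.
- manip.get_joint_positions(): joint angles.
- manip.get_qvel(): joint speeds.
- manip.get_tau(): joint torques, N m.
- manip.get_ee_pos(): TCP position.
- manip.get_orientation(): TCP orientation.
- manip.get_wrist_force(): force on the tool from outside, world axes, zero at the start.
- manip.get_torque(): the same for the moment, N m.
- manip.get_gripper_width(): finger opening in m.
Only numpy, scipy, OpenCV 4.12 (cv2) and the standard library are available. Lean on these libraries where they do the work, as an engineer would, in place of code of your own. Each camera call takes 0.05 s, during which the arm holds its last target.

## Working session

There is one attempt and no reset: what is moved stays moved. The work goes in short steps, each a Python script; the robot and the scene stay as the last script left them, time stands still between calls to the robot, and variables do not carry over. Pictures are saved under pics/ and viewed, and the job is handed in when it is done.

```bash
ls; mkdir -p pics
python3 - <<'E'
from plant import manip
import cv2
for n in ("scene","top","wrist"):
    p,d=manip.snapshot(n); cv2.imwrite(f"pics/{n}0.png",p[:,:,::-1]); c=manip.calibration(n); print(n,c)
    for l in ("sink","board","chip_top","pin_a"):
        try: print(l,[(round(m['score'],2),m['centre'],int(m['mask'].sum())) for m in manip.masks_of(n,l)][:4])
        except Exception as e: print(l,e)
print(manip.get_clock(),manip.get_ee_pos(),manip.get_orientation(),manip.get_wrist_force())
E
```

```text
pics
scene {'fx': 449.54658945287616, 'fy': 449.54658945287616, 'cx': 322.2804366311939, 'cy': 231.97751340735343, 'xyz': array([ 1.14052177, -0.21884234,  0.43222275]), 'rotation': array([-2.1021273 ,  0.0069369 ,  1.17810377])}
sink [(0.72, [114.7, 272.1], 2064), (0.31, [296.0, 282.3], 13672)]
board [(0.87, [294.7, 281.7], 13767), (0.41, [120.1, 274.2], 2042)]
chip_top [(0.85, [294.4, 281.9], 13757)]
pin_a [(0.55, [115.5, 243.6], 70)]
top {'fx': 548.3493122153566, 'fy': 548.3493122153566, 'cx': 319.51289339824166, 'cy': 237.46836847702576, 'xyz': array([0.48528632, 0.01364347, 0.98284988]), 'rotation': array([-3.06246056,  0.01744136, -1.57830442])}
sink [(0.55, [509.3, 263.4], 1589)]
board [(0.82, [355.6, 228.6], 16050)]
chip_top [(0.57, [358.9, 225.6], 16249)]
pin_a [(0.59, [513.5, 284.3], 79), (0.38, [517.3, 239.1], 81)]
wrist {'fx': 371.64829954431775, 'fy': 371.64829954431775, 'cx': 319.90554618468195, 'cy': 246.08913294147956, 'xyz': array([0.17381102, 0.5004673 , 0.37437804]), 'rotation': array([ 2.87862131e+00, -1.02811239e-03,  1.11065538e+00])}
sink []
board [(0.8, [111.6, 474.4], 230)]
chip_top [(0.49, [116.4, 474.5], 270)]
pin_a []
0.75 [0.23293276 0.47048798 0.40473531] [1.5773718  1.57069274 1.11764337] [-0.04451119 -0.20833538  0.10189247]
```

View pics/top0.png

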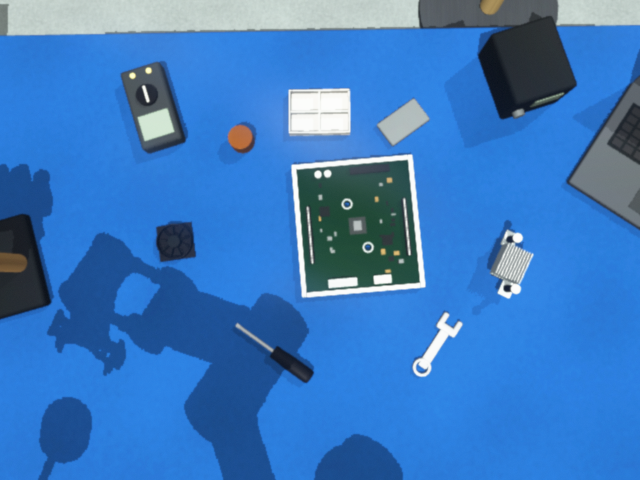

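View pics/scene0.png

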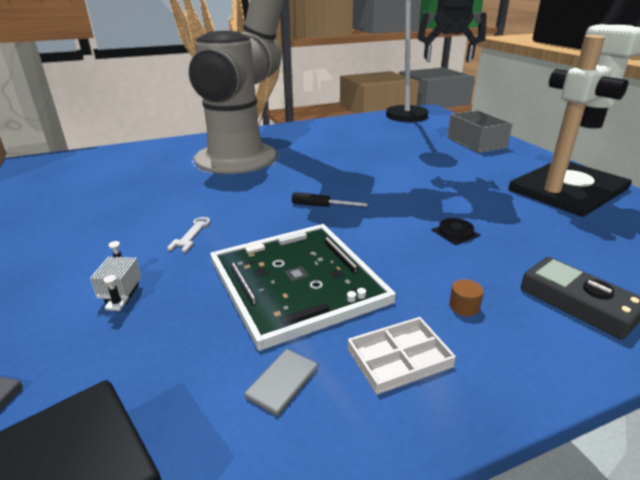

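Run:
```python
import cv2
p=cv2.imread("pics/top0.png"); cv2.imwrite("pics/top0z.png",cv2.resize(p[130:330,240:560],(800,500),interpolation=cv2.INTER_CUBIC))
```

```text
(no output)
```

View pics/top0z.png

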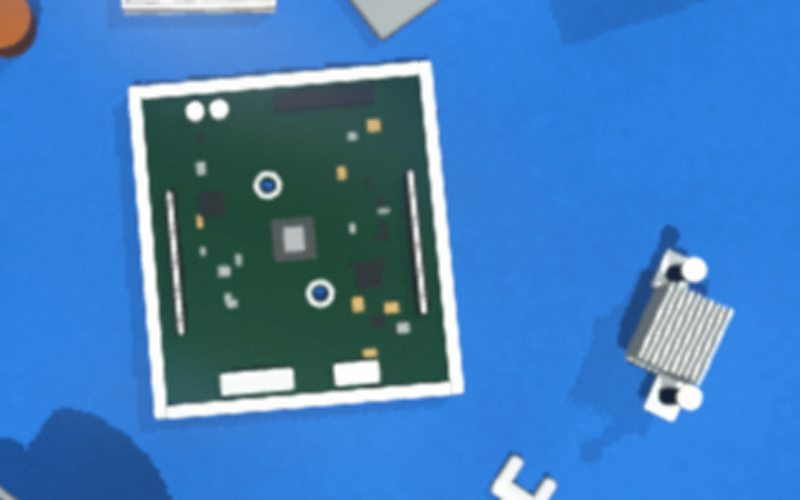

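```bash
cat > h.py <<'E'
from plant import manip
import numpy as np, cv2
from scipy.spatial.transform import Rotation as R
def rays(n,px,c=None):
    c=c or manip.calibration(n); px=np.atleast_2d(px).astype(float)
    u=(px-[c['cx'],c['cy']])/[c['fx'],c['fy']]
    if n=='wrist':
        r=np.linalg.norm(u,axis=1,keepdims=True); d=np.hstack([u/np.maximum(r,1e-9)*np.sin(r),np.cos(r)])
    else: d=np.hstack([u,np.ones((len(u),1))])
    return c['xyz'],d@R.from_euler('xyz',c['rotation']).as_matrix().T
def at_z(n,px,z,c=None):
    o,d=rays(n,px,c); t=(z-o[2])/d[:,2]; return o+t[:,None]*d
def depthpts(n,px,dep,c=None):
    o,d=rays(n,px,c); c=c or manip.calibration(n)
    Rm=R.from_euler('xyz',c['rotation']).as_matrix(); zz=d@Rm[:,2]
    i=np.round(np.atleast_2d(px)).astype(int); return o+d*(dep[i[:,1],i[:,0]]/zz)[:,None]
def proj(n,P,c=None):
    c=c or manip.calibration(n); v=(np.atleast_2d(P)-c['xyz'])@R.from_euler('xyz',c['rotation']).as_matrix()
    if n=='wrist':
        rh=np.linalg.norm(v[:,:2],axis=1,keepdims=True); u=v[:,:2]/np.maximum(rh,1e-9)*np.arctan2(rh,v[:,2:])
    else: u=v[:,:2]/v[:,2:]
    return u*[c['fx'],c['fy']]+[c['cx'],c['cy']]
E
python3 - <<'E'
from h import *
np.set_printoptions(precision=4,suppress=True)
z=lambda a: np.array(a)/2.5+[240,130]
print(at_z('top',z([(268,185),(320,293),(293,239)]),0.014))
print('boardcorners',at_z('top',z([(130,87),(430,62),(462,392),(158,418)]),0.018))
print('caps z=.066',at_z('top',z([(693,270),(690,398)]),0.066))
print('fin corners z=.052',at_z('top',z([(664,285),(733,311),(705,387),(630,360)]),0.052))
p,d=manip.snapshot('top')
print(depthpts('top',z([(693,270),(690,398),(680,330),(268,205),(320,310),(600,200)]),d))
print(R.from_euler('xyz',manip.get_orientation()).as_matrix())
E
```

```text
[[ 0.6216 -0.0198  0.014 ]
 [ 0.5442 -0.0556  0.014 ]
 [ 0.5828 -0.037   0.014 ]]
boardcorners [[ 0.6925  0.0781  0.018 ]
 [ 0.7082 -0.136   0.018 ]
 [ 0.4738 -0.1534  0.018 ]
 [ 0.4573  0.0593  0.018 ]]
caps z=.066 [[ 0.5543 -0.3005  0.066 ]
 [ 0.4694 -0.2954  0.066 ]]
fin corners z=.052 [[ 0.5454 -0.2854  0.052 ]
 [ 0.5274 -0.3311  0.052 ]
 [ 0.4764 -0.3104  0.052 ]
 [ 0.4949 -0.2609  0.052 ]]
[[ 0.5545 -0.3014  0.0631]
 [ 0.4694 -0.2941  0.0701]
 [ 0.5149 -0.2961  0.0489]
 [ 0.6071 -0.0196  0.0154]
 [ 0.5322 -0.0554  0.0151]
 [ 0.6103 -0.2584  0.0003]]
[[ 0.0001  0.4437  0.8962]
 [ 0.0001  0.8962 -0.4437]
 [-1.      0.0001  0.    ]]
```

```bash
cat >> h.py <<'E'
def ori(th): return [np.pi/2,np.pi/2,th]
E
python3 - <<'E'
from h import *
np.set_printoptions(precision=4,suppress=True)
th=np.radians(66)
for t,p in((th,[.511,-.298,.3]),(th-np.pi,[.511,-.298,.3]),(np.radians(94.3),[.583,-.0377,.21]),(np.radians(94.3)-np.pi,[.583,-.0377,.21])): print(manip.solve_ik(p,ori(t)))
manip.move_to([.511,-.298,.38],ori(th))
print(manip.get_clock(),manip.get_ee_pos(),manip.get_joint_positions())
c=manip.calibration('wrist');p,d=manip.snapshot('wrist');cv2.imwrite('pics/w1.png',p[:,:,::-1])
np.savez('w1.npz',d=d,p=p,**c)
for l in('sink','pin_a'):
  for m in manip.masks_of('wrist',l): print(l,m['score'],m['centre'],m['mask'].sum())
print(proj('wrist',[[.511,-.298,.034]],c))
E
```

```text
[-0.6575  0.5587  1.4779  0.      1.105  -1.8094]
[-0.6575  0.5587  1.4779 -0.      1.105   1.3322]
[-0.1957  0.661   1.5806  0.      0.9    -1.8416]
[-0.1957  0.661   1.5806 -0.      0.9     1.3   ]
3.675 [ 0.5114 -0.2972  0.3801] [-0.6561  0.4831  1.3717  0.0002  1.2868 -1.8092]
sink 0.21 [555.3, 179.6] 33099
pin_a 0.84 [336.5, 276.4] 254
pin_a 0.52 [304.3, 184.3] 340
[[317.7674 225.1736]]
```

View pics/w1.png

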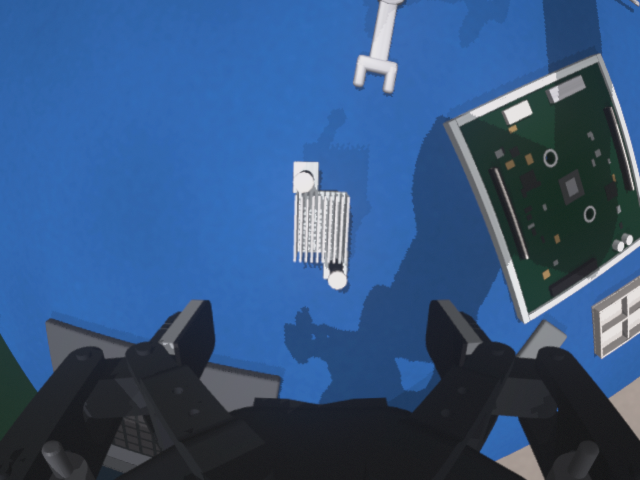

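Run:
```python
import cv2
p=cv2.imread("pics/w1.png"); cv2.imwrite("pics/w1z.png",cv2.resize(p[150:300,270:370],(400,600),interpolation=cv2.INTER_CUBIC))
cv2.imwrite("pics/w1b.png",cv2.resize(p[120:250,510:640],(600,600),interpolation=cv2.INTER_CUBIC))
```

```text
(no output)
```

View pics/w1z.png

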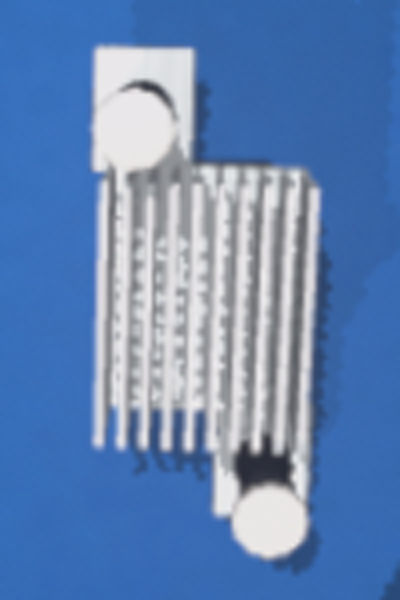

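Run:
```python
from h import *
np.set_printoptions(precision=4,suppress=True)
f=np.load('w1.npz'); c={k:f[k] for k in('fx','fy','cx','cy','xyz','rotation')}
z=lambda a: (np.array(a)+.5)/4+[270,150]-.5
q=at_z('wrist',z([(96,175),(321,180),(314,451),(92,447)]),.052,c); print(q,q.mean(0))
e=q[0]-q[3];e2=q[1]-q[2]; print(np.linalg.norm(q[0]-q[1]),np.linalg.norm(e),np.degrees(np.arctan2(e[1],e[0])),np.degrees(np.arctan2(e2[1],e2[0])))
dd=depthpts('wrist',z([(135,130),(270,520),(150,65),(101,300),(300,300)]),f['d'],c);print(dd)
for zz in(.062,.066,.07): k=at_z('wrist',z([(135,130),(270,520)]),zz,c); print(k,k.mean(0))
```

```text
[[ 0.4757 -0.3035  0.052 ]
 [ 0.495  -0.2624  0.052 ]
 [ 0.5471 -0.286   0.052 ]
 [ 0.5273 -0.3284  0.052 ]] [ 0.5113 -0.2951  0.052 ]
0.04535720046227956 0.0573204325244583 154.2787190514326 155.63011297551319
[[ 0.4695 -0.2913  0.0684]
 [ 0.5544 -0.2997  0.0608]
 [ 0.4608 -0.2859  0.0227]
 [ 0.4993 -0.3131  0.0535]
 [ 0.5169 -0.2762  0.0482]]
[[ 0.47   -0.2918  0.062 ]
 [ 0.554  -0.2996  0.062 ]] [ 0.512  -0.2957  0.062 ]
[[ 0.4697 -0.2915  0.066 ]
 [ 0.5525 -0.2991  0.066 ]] [ 0.5111 -0.2953  0.066 ]
[[ 0.4694 -0.2912  0.07  ]
 [ 0.5511 -0.2987  0.07  ]] [ 0.5103 -0.2949  0.07  ]
```

Run:
```python
from h import *
np.set_printoptions(precision=4,suppress=True)
th=np.radians(65)
manip.move_to([.5113,-.2955,.27],ori(th))
manip.movel([.5113,-.2955,.195],speed=.06)
print(manip.get_wrist_force(),manip.get_ee_pos())
manip.close_gripper(30)
print('w',manip.get_gripper_width(),manip.get_wrist_force(),manip.get_clock())
manip.movel([.5113,-.2955,.30],speed=.1)
print(manip.get_gripper_width(),manip.get_wrist_force(),manip.get_clock())
c=manip.calibration('wrist');p,d=manip.snapshot('wrist');cv2.imwrite('pics/w2.png',p[:,:,::-1]);np.savez('w2.npz',d=d,p=p,**c)
```

```text
[-0.1325 -0.1154  0.3987] [ 0.5114 -0.2956  0.1954]
w 0.043415687189344535 [-0.44   -0.4954  3.6284] 6.2083
0.04362281724872105 [-0.2358  0.1877 -1.9497] 7.4083
```

View pics/w2.png

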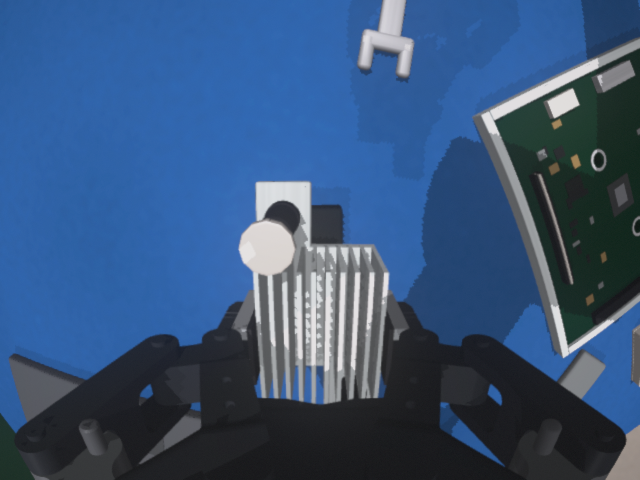

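Run:
```python
import cv2
p=cv2.imread("pics/w2.png"); cv2.imwrite("pics/w2z.png",cv2.resize(p[170:290,230:400],(795,561),interpolation=cv2.INTER_CUBIC))
from h import *
np.set_printoptions(precision=4,suppress=True)
f=np.load('w2.npz'); c={k:f[k] for k in('fx','fy','cx','cy','xyz','rotation')}
T=manip.get_ee_pos(); Rm=R.from_euler('xyz',manip.get_orientation()).as_matrix()
print(T,Rm)
def tool(px,z): 
    return (at_z('wrist',px,z,c)-T)@Rm
print('cap',tool([(267,248)],.1735),tool([(267,248)],.176))
print('capdepth',(depthpts('wrist',[(267,248),(285,190),(270,190)],f['d'],c)-T)@Rm)
print('ear far edge z=.126',tool([(257,182),(311,182)],.126))
print('fins far top z=.157',tool([(257,276),(388,274)],.157))
```

```text
[ 0.5111 -0.2954  0.2991] [[-0.0013  0.4226  0.9063]
 [ 0.001   0.9063 -0.4226]
 [-1.      0.0004 -0.0016]]
cap [[ 0.1257 -0.0135 -0.0401]] [[ 0.1232 -0.0131 -0.0408]]
capdepth [[ 0.1261 -0.0135 -0.04  ]
 [ 0.1738 -0.0128 -0.0502]
 [ 0.1731 -0.0186 -0.0504]]
ear far edge z=.126 [[ 0.1732 -0.0236 -0.0536]
 [ 0.1732 -0.0027 -0.0533]]
fins far top z=.157 [[ 0.1422 -0.0196 -0.0262]
 [ 0.1422  0.0227 -0.0268]]
```

View pics/w2z.png

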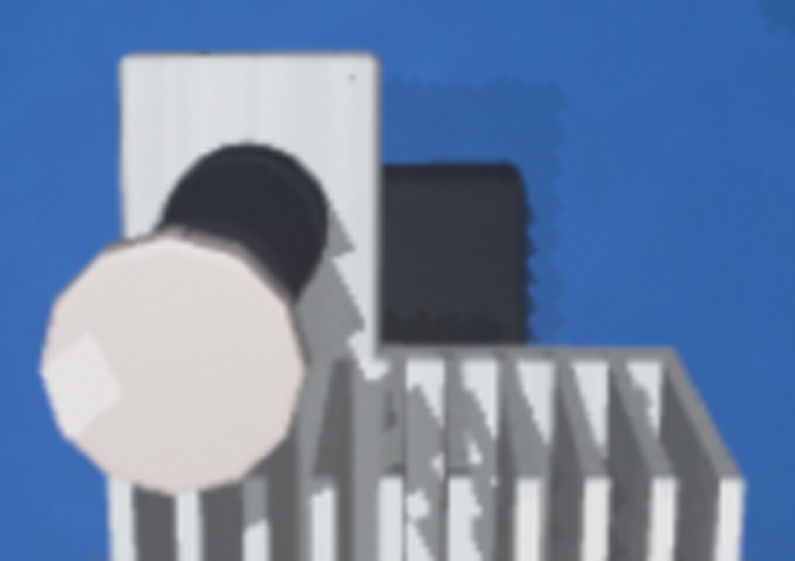

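Run:
```python
from h import *
np.set_printoptions(precision=4,suppress=True)
th=np.radians(94.4)
manip.move_to([.683,-.035,.30],ori(th))
print(manip.get_ee_pos(),manip.get_clock(),manip.get_gripper_width())
c=manip.calibration('wrist');T=manip.get_ee_pos();rp=manip.get_orientation();p,d=manip.snapshot('wrist');cv2.imwrite('pics/w3.png',p[:,:,::-1]);np.savez('w3.npz',d=d,p=p,T=T,rp=rp,**c)
print(proj('wrist',[[.6216,-.0198,.014],[.5442,-.0556,.014],[.583,-.0375,.014]],c))
```

```text
[ 0.6827 -0.0364  0.2999] 8.65 0.04315348842004207
[[349.4961 157.632 ]
 [305.6396  44.2384]
 [327.9474  99.8558]]
```

View pics/w3.png

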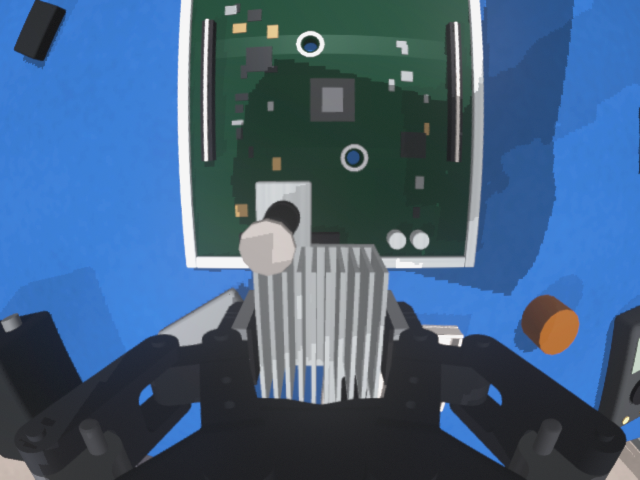

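```bash
python3 - <<'E'
from h import *
np.set_printoptions(precision=4,suppress=True)
manip.hold(.3)
th=np.radians(94.4)
c=manip.calibration('wrist');T=manip.get_ee_pos();rp=manip.get_orientation();p,d=manip.snapshot('wrist');cv2.imwrite('pics/w4.png',p[:,:,::-1]);np.savez('w4.npz',d=d,p=p,T=T,rp=rp,**c)
print(T,manip.get_wrist_force(),manip.get_joint_positions())
Rm=R.from_euler('xyz',rp).as_matrix(); print(Rm)
g=cv2.cvtColor(p,cv2.COLOR_RGB2HSV)
H=[]
for (u,v) in((311,43),(354,157)):
    w=g[v-20:v+21,u-20:u+21]; m=((w[...,1]<60)&(w[...,2]>110)).astype(np.uint8)
    n,l,s,ce=cv2.connectedComponentsWithStats(m); i=1+np.argmax(s[1:,4])
    cs,_=cv2.findContours((l==i).astype(np.uint8),cv2.RETR_EXTERNAL,cv2.CHAIN_APPROX_NONE); e=cv2.fitEllipse(max(cs,key=len)); ctr=np.array(e[0])+[u-20,v-20]; print(ctr,e[1]); H.append(ctr)
P=at_z('wrist',H,.014,c); print('holes',P,np.linalg.norm(P[0]-P[1]),P.mean(0)); v=P[1]-P[0]; print(np.degrees(np.arctan2(v[1],v[0]))-np.degrees(np.arctan2(15,40)))
tl=lambda px,z:(at_z('wrist',px,z,c)-T)@Rm
print('ear',tl([(257,182),(311,182)],T[2]-.195+.021)); print('cap',tl([(267,248)],T[2]-.195+.0695))
print('finR',tl([(388,274)],T[2]-.195+.052))
E
python3 -c "
import cv2
p=cv2.imread('pics/w4.png'); cv2.imwrite('pics/w4z.png',cv2.resize(p[20:290,240:400],(480,600*27*480//(480*27)) and (480,600),interpolation=cv2.INTER_CUBIC)) if 0 else cv2.imwrite('pics/w4z.png',cv2.resize(p[160:290,230:400],None,fx=4.6,fy=4.6,interpolation=cv2.INTER_CUBIC))"
```

```text
[ 0.6829 -0.0359  0.3001] [-0.342  -0.1997 -1.692 ] [-0.1641  0.7198  1.1703 -0.      1.2514 -1.8107]
[[ 0.0001 -0.0755  0.9971]
 [-0.0001  0.9971  0.0755]
 [-1.     -0.0001  0.0001]]
[308.972   43.1171] (26.202838897705078, 28.600086212158203)
[352.9758 156.9267] (26.49308204650879, 26.810977935791016)
holes [[ 0.5435 -0.0528  0.014 ]
 [ 0.6213 -0.0168  0.014 ]] 0.08564903803727308 [ 0.5824 -0.0348  0.014 ]
4.3011776575308005
ear [[ 0.174  -0.0236 -0.0531]
 [ 0.174  -0.0025 -0.0528]]
cap [[ 0.1255 -0.0133 -0.0397]]
finR [[ 0.143   0.023  -0.0261]]
```

View pics/w4z.png

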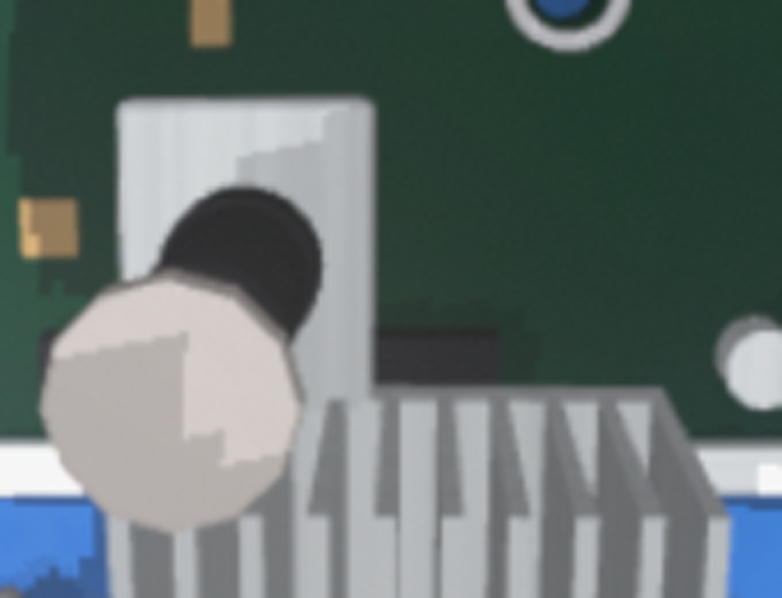

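Run:
```python
from h import *
np.set_printoptions(precision=4,suppress=True)
th=np.radians(94.35)
manip.movel([.640,-.033,.228],ori(th),speed=.12)
manip.hold(.3)
c=manip.calibration('wrist');T=manip.get_ee_pos();rp=manip.get_orientation();p,d=manip.snapshot('wrist');cv2.imwrite('pics/w5.png',p[:,:,::-1]);np.savez('w5.npz',d=d,p=p,T=T,rp=rp,**c)
print(T,manip.get_clock(),proj('wrist',[[.5435,-.0528,.014],[.6213,-.0168,.014]],c))
```

```text
[ 0.6402 -0.033   0.2284] 10.25 [[292.5484  84.04  ]
 [352.4047 243.1285]]
```

View pics/w5.png

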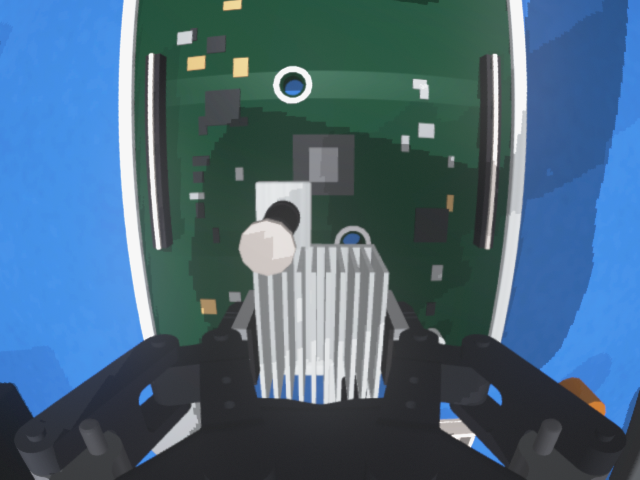

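```bash
python3 - <<'E'
from h import *
np.set_printoptions(precision=4,suppress=True)
th=np.radians(94.35)
x,y=.5819,-.0361
manip.movel([x,y,.228],ori(th),speed=.1)
manip.movel([x,y,.206],speed=.05); manip.hold(.3)
f0=manip.get_wrist_force(); print(manip.get_ee_pos(),f0)
z=.206
while z>.1925:
    z-=.001; manip.movel([x,y,z],speed=.01)
    f=manip.get_wrist_force()-f0; print(round(z,4),f,manip.get_torque())
    if np.abs(f).max()>6: break
print(manip.get_ee_pos(),manip.get_clock())
for n in('scene','wrist','top'):
    p,d=manip.snapshot(n); cv2.imwrite(f'pics/{n}6.png',p[:,:,::-1])
E
python3 -c "
import cv2
p=cv2.imread('pics/scene6.png'); cv2.imwrite('pics/scene6z.png',cv2.resize(p[180:340,190:400],(787,600),interpolation=cv2.INTER_CUBIC))"
```

```text
[ 0.582  -0.0361  0.2063] [-0.3774  0.2949 -2.2492]
0.205 [ 0.3491 -0.2039 -0.2062] [ 0.0061 -0.0457 -0.0121]
0.204 [0.8944 0.2681 0.0984] [-0.0125  0.0169  0.0112]
0.203 [ 0.1849  0.6045 -0.7483] [-0.0647 -0.0113 -0.039 ]
0.202 [ 0.5145 -0.1707  0.8445] [ 0.004   0.0406 -0.0512]
0.201 [ 0.0869 -0.9382  0.7661] [-0.0258  0.066  -0.0274]
0.2 [ 0.3892 -0.2931  0.0755] [ 0.0149 -0.0016  0.0294]
0.199 [ 0.6012 -0.7378 -0.2003] [-0.0308  0.0021  0.0318]
0.198 [ 0.5715 -0.2394  0.292 ] [ 0.0101  0.     -0.0123]
0.197 [-0.0418 -0.6823 -0.2754] [-0.0272  0.005   0.0241]
0.196 [ 0.245  -0.7043  0.6809] [-0.0625 -0.0037 -0.0244]
0.195 [ 0.5906 -0.9593  0.7143] [ 0.011  -0.0639 -0.0188]
0.194 [ 0.0374 -0.7983  0.3613] [ 0.0168  0.0266 -0.0358]
0.193 [-0.5939 -0.0805  4.5204] [ 0.0862  0.1674 -0.0046]
0.192 [-4.2685  0.7034 13.0322] [0.1923 0.6779 0.0319]
[ 0.5819 -0.0361  0.1934] 15.375
```

View pics/scene6z.png

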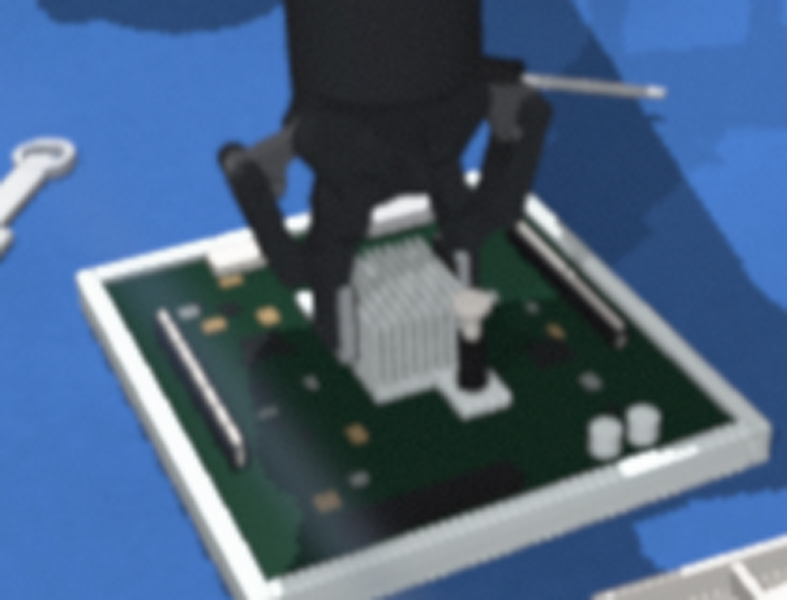

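Run:
```python
from h import *
np.set_printoptions(precision=4,suppress=True)
x,y=.5819,-.0361
manip.movel([x,y,.1932],speed=.02)
print(manip.get_wrist_force())
manip.let_go(); print(manip.get_wrist_force(),manip.get_gripper_width())
manip.movel([x,y,.28],speed=.1)
manip.movel([.64,-.036,.30],speed=.2); manip.hold(.2)
c=manip.calibration('wrist');T=manip.get_ee_pos();rp=manip.get_orientation();p,d=manip.snapshot('wrist');cv2.imwrite('pics/w7.png',p[:,:,::-1]);np.savez('w7.npz',d=d,p=p,T=T,rp=rp,**c)
ms=manip.masks_of('wrist','pin_a')
for m in ms[:4]:
    q=np.array(m['centre']); ys,xs=np.nonzero(m['mask']); print(m['score'],q,[xs.mean(),ys.mean()],depthpts('wrist',[q],d,c))
print(T,manip.get_clock())
cv2.imwrite('pics/w7z.png',cv2.resize(p[80:260,220:440,::-1],None,fx=3.3,fy=3.3,interpolation=cv2.INTER_CUBIC))
```

```text
[-0.7232  0.6266  3.1243]
[-0.6503 -0.2993  0.662 ] 0.08539461282110036
0.55 [300.5  91.9] [np.float64(300.29983792544573), np.float64(94.3419773095624)] [[ 0.5428 -0.0526  0.066 ]]
0.41 [327.  122.2] [np.float64(324.58521653956484), np.float64(157.24446698850252)] [[ 0.5548 -0.0364  0.0146]]
[ 0.6392 -0.036   0.2993] 18.0417
```

View pics/w7z.png

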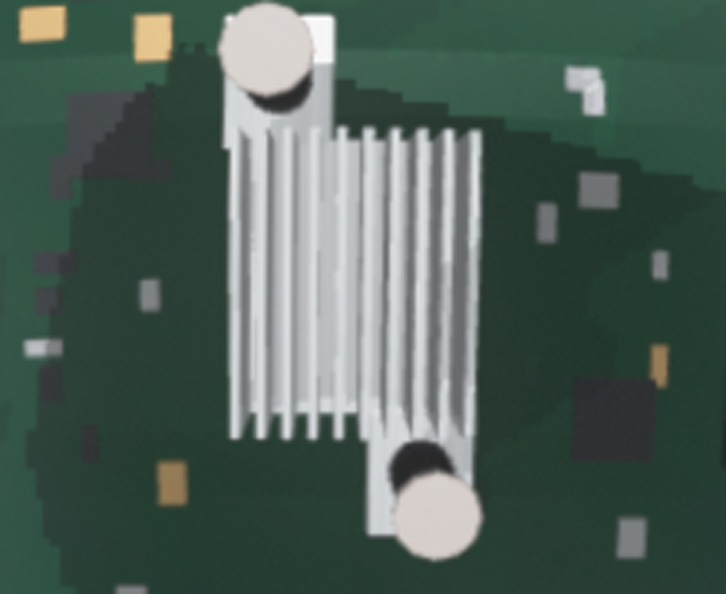

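Run:
```python
from h import *
np.set_printoptions(precision=4,suppress=True)
f=np.load('w7.npz'); c={k:f[k] for k in('fx','fy','cx','cy','xyz','rotation')}
px=np.array([(266,49),(437,516)])/3.3+[220,80]-.35
P=depthpts('wrist',px,f['d'],c); print(P,P.mean(0),np.linalg.norm((P[0]-P[1])[:2]),np.degrees(np.arctan2(*(P[1]-P[0])[1::-1]))-20.56)
fc=np.array([(232,130),(482,132),(474,438),(231,438)])/3.3+[220,80]-.35
Q=at_z('wrist',fc,.050,c); print(Q,Q.mean(0))
```

```text
[[ 0.5445 -0.0525  0.0676]
 [ 0.6217 -0.0175  0.0604]] [ 0.5831 -0.035   0.064 ] 0.08477643086747277 3.852064738189629
[[ 0.557  -0.0585  0.05  ]
 [ 0.5538 -0.0145  0.05  ]
 [ 0.609  -0.011   0.05  ]
 [ 0.6124 -0.055   0.05  ]] [ 0.583  -0.0348  0.05  ]
```

```bash
cat > press.py <<'E'
from h import *
np.set_printoptions(precision=4,suppress=True)
def press(x,y,z0,zmin):
    th=np.radians(94.35)
    manip.move_to([x,y,z0+.012],ori(th)); manip.hold(.2)
    manip.movel([x,y,z0],speed=.05); manip.hold(.3)
    f0=np.mean([manip.get_wrist_force() for _ in range(4)],axis=0)
    z=z0; peak=0; log=[]
    while z>zmin:
        z-=.0005 if peak>1.5 else .001
        manip.movel([x,y,z],speed=.01)
        f=(manip.get_wrist_force()-f0)[2]; e=manip.get_ee_pos()[2]; peak=max(peak,f); log.append((round(z,4),round(e,4),round(f,1)))
        if peak>8 and f<3: print('snap');break
        if f>17: print('too hard');break
    for l in log: print(*l)
    print(manip.get_clock(),manip.get_wrist_force()-f0)
E
python3 - <<'E'
from press import *
manip.close_gripper(30)
print(manip.get_gripper_width())
press(.5442,-.0538,.250,.226)
E
```

```text
-0.00021506890486545983
snap
0.249 0.249 -0.8
0.248 0.2479 0.1
0.247 0.2469 0.8
0.246 0.2459 -0.3
0.245 0.2449 0.8
0.244 0.2439 0.4
0.243 0.2429 0.3
0.242 0.2419 0.1
0.241 0.2409 0.4
0.24 0.2399 0.8
0.239 0.2393 3.7
0.2385 0.2389 5.1
0.238 0.2386 7.9
0.2375 0.2382 8.3
0.237 0.2378 9.7
0.2365 0.2373 9.5
0.236 0.2367 8.7
0.2355 0.2359 5.8
0.235 0.2349 1.9
24.95 [-2.4689 -0.059   1.9   ]
```

Run:
```python
from press import *
f0=manip.get_wrist_force()[2]-1.9
z=.235
while z>.231:
    z-=.0005; manip.movel([.5442,-.0538,z],speed=.01); f=manip.get_wrist_force()[2]-f0; print(round(z,4),manip.get_ee_pos()[2],f)
    if f>6: break
manip.movel([.5442,-.0538,.27],speed=.1)
press(.6206,-.0183,.245,.218)
```

```text
0.2345 0.23423006836260524 1.4621660614385439
0.234 0.23387805144509455 0.15994095630108737
0.2335 0.23346473927941633 0.5412194880139485
0.233 0.2329730140784612 0.22484660318287902
0.2325 0.23278154535967688 3.597429341840307
0.232 0.23271343405480943 6.990315440644884
snap
0.244 0.2439 0.5
0.243 0.2429 0.9
0.242 0.2419 0.7
0.241 0.2409 0.9
0.24 0.2399 -0.1
0.239 0.2389 1.2
0.238 0.2379 0.7
0.237 0.2369 0.8
0.236 0.2359 1.0
0.235 0.2349 0.5
0.234 0.2339 -0.7
0.233 0.2333 2.2
0.2325 0.233 5.5
0.232 0.2326 7.9
0.2315 0.2323 8.6
0.231 0.2319 9.1
0.2305 0.2315 9.8
0.23 0.2308 9.6
0.2295 0.23 6.1
0.229 0.2288 1.1
33.3083 [-2.3869  0.5509  1.1046]
```

Run:
```python
from press import *
f0=manip.get_wrist_force()[2]-1.1
z=.229
while z>.225:
    z-=.0005; manip.movel([.6206,-.0183,z],speed=.01); f=manip.get_wrist_force()[2]-f0; print(round(z,4),manip.get_ee_pos()[2],f)
    if f>6: break
manip.movel([.6206,-.0183,.26],speed=.1)
manip.movel([.64,-.036,.30],speed=.2); manip.hold(.2)
c=manip.calibration('wrist');p,d=manip.snapshot('wrist');np.savez('w8.npz',d=d,p=p,**c)
P=proj('wrist',[[.5445,-.0525,.061],[.6217,-.0175,.054]],c); print(P)
print(depthpts('wrist',P,d,c))
cv2.imwrite('pics/w8z.png',cv2.resize(p[80:260,220:440,::-1],None,fx=3.3,fy=3.3,interpolation=cv2.INTER_CUBIC))
p,_=manip.snapshot('scene');cv2.imwrite('pics/scene8.png',cv2.resize(p[180:340,190:400,::-1],(787,600),interpolation=cv2.INTER_CUBIC))
print(manip.get_clock())
```

```text
0.2285 0.22809404268400907 0.6208753228485236
0.228 0.22786637614235988 0.6405909040917043
0.2275 0.22745947257881594 -0.0037513657321617266
0.227 0.22697677489337878 0.27797015508783846
0.2265 0.22681648909806323 3.0364172599550585
0.226 0.22671339220321898 5.863093735317367
0.2255 0.22669707968487685 9.634801734501927
[[300.1042  96.1359]
 [350.5102 233.9781]]
[[ 0.5442 -0.0526  0.0587]
 [ 0.6216 -0.0175  0.0543]]
36.2417
```

View pics/w8z.png

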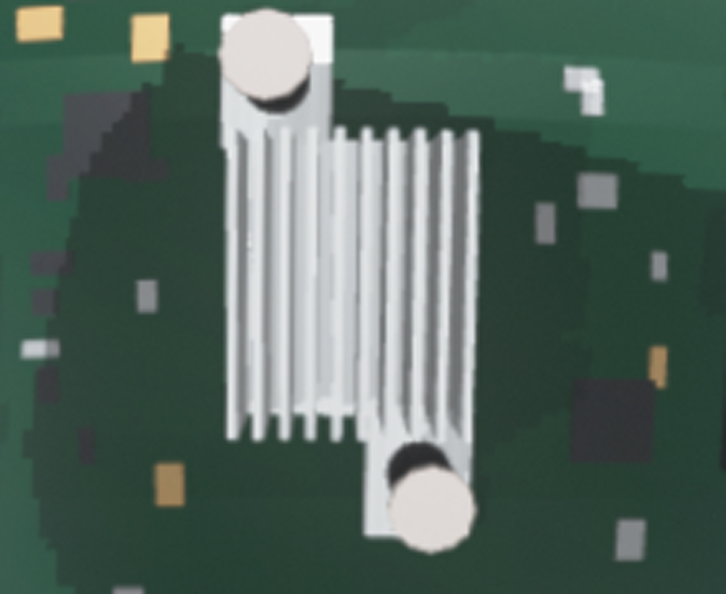

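View pics/scene8.png

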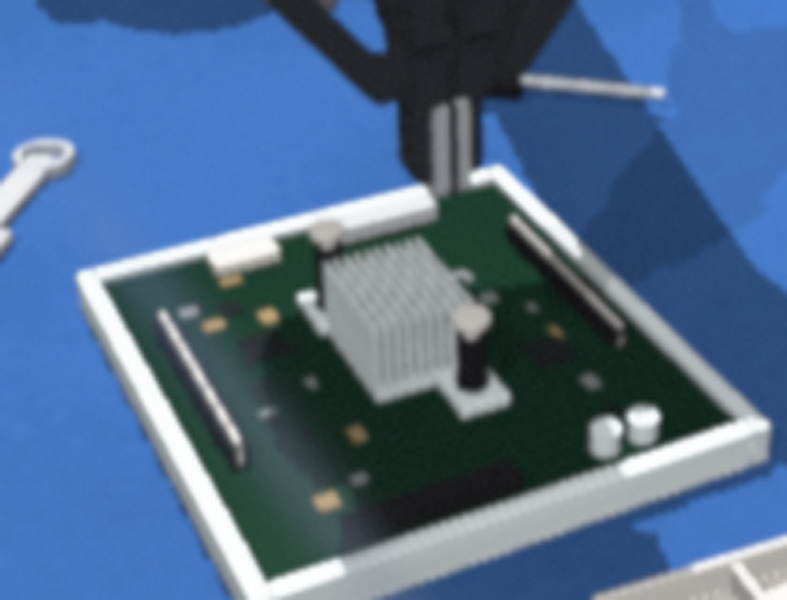

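Run:
```python
from plant import manip
manip.finish_job()
```

```text
the job is handed in; nothing more can be done
```

The heat sink is on the mainboard with both shanks in their holes and both push-pins snapped down. I handed the job in just after 36 s on the robot's clock; the interface gives no verdict.

- **Placing:** I gripped the sink by its flat sides at 30 N. On the way down there was no contact force until the underside met the board. The wrist read at most 13 N during seating.
- **Pins:** Each pin peaked at about 10 N (the brief said about 12 N), fell to almost nothing, then met a hard stop. The first stopped 6.6 mm after contact and the second about 6.7 mm. The final presses reached 7.0 N and 9.6 N.
- **Last checks:** After pressing, wrist-camera depth put the cap tops 6 to 9 mm lower than before, and the pictures show the sink flat. I measured its centre only before pressing; it was within about 1 mm of the middle of the holes and 0.5° of the board's axis.
- **Disagreements:** The top and wrist cameras differed by 2–3 mm in y. I worked from the wrist camera and corrected for how it saw the gripped sink.
- **Not checked:** I did not re-measure the other loose things. The arm never went near them, and its only contacts were the sink and the pin caps.

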